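# Find the two free cells of the covered crate by feel and stow the oil bottles

### The arm

A 6-joint arm with a two-finger parallel gripper is mounted at the origin on a cart in front of the work surface, level with it; the furniture and walls round the work are solid. World frame = base frame: x ahead of the robot, y to its left, z up, the work surface at z = 0. Lengths are in m, angles in rad, forces in N, time in s.
With the tool pointing down it reaches from about 0.4 to 0.825 m from the base axis. Payload 7 kg.
Tool frame: the origin (TCP) lies between the finger pads; the fingertips stand arm.nose_length ahead of it and the grasp point (between the pads) is the TCP (arm.nose_length is the distance from the TCP to the fingertips, in m); x points along the fingers, z is the direction in which the jaws open and shut, and the axes are right-handed (so a half turn about x gives the same grasp; the last joint's range is limited). The gripper opens to 88 mm and grips with 3 to 60 N. Pads are 19 mm wide; open, the fingers measure 130 mm over their backs; the gripper's body (78 mm by 193 mm) begins 47 mm behind the grasp point.
Start: joints at [-1.007, 0.359, 0.012, 0, -1.224, -0.288], TCP at [0.184, -0.649, 0.246] pointing down, gripper open.
Joint ranges: [-3.07, 3.07], [-1.43, 2.12], [-1.02, 1.25], [-3.03, 1.67], [-3.05, -0], [-3.03, 3.03]. Speed limits (rad/s): [2.39, 2.39, 3.01, 3.14, 3.14, 3.14].

### API

Orientations are given as [roll, pitch, yaw] about the fixed x, y, z axes, in that order (R = Rz(yaw) Ry(pitch) Rx(roll)).
In Python, from station import arm, viewer, spotter gives the robot as it stands.
- The arm moves only by the shell command python3 -m handwheel 'ROWS' [FORCE]. ROWS is a JSON object of lists of equal length, an entry for each row: "gripper": the gripper command: -1 is shut, 1 is fully open, values between are in proportion; "travel": the shift along the world's x, y, z each as a share of 500 mm, from -1 to 1, a list of three; "spin": the turn about the world's z as a share of 45 degrees, from -1 to 1. A call has 1 to 20 rows; each row is the pose to reach, as a shift and turn from the pose commanded when the call began; what a row does not reach only later rows make up. A row lasts 1/10 s, in which the tool goes at most 50 mm and 8.59 degrees, less where a joint would pass 70% of its speed; a pose out of reach is approached as far as the arm can. A call with a number of a shift or a turn outside -1 to 1 is refused whole. A call with a gripper value outside its range is refused whole. The fingers move at their own pace and stop on an object; FORCE is the grip in N (left out, the last holds). Time passes only in rows, so rows that repeat a pose let the fingers close. It gives the time, the measured TCP pose, the force and the opening at its end, in the units of the state.
- arm.get_state(): the state, without advancing time (a new reading comes with each control period).
- viewer.grab_frame(name): name is "scene" or "top" or "wrist"; returns a dict with "pixels" (400x640x3 uint8, blue, green, red), "fx", "fy", "cx", "cy" (pixels), "k1" (the pictures are not rectified: a ray, as slopes to the right and down, at radius r is drawn at 1 + k1 r^2 times it, then the intrinsics apply), "eye" and "attitude" of the camera in the world. Camera axes: x right, y down, z forward; pixel columns grow to the right and rows downward; lengths in m; the calibration is good to about 2 mm. A picture is of the moment at which its call begins. There is no depth.
- arm.job_done(): hands the job in, once; it reports no verdict.
Trained networks look in the newest picture that a camera, given by its name, has taken for a name from the list of things; names that differ only in an ending like _2 or _b are one class to them, and where a whole thing is asked for, a point or a joint stands for the part that bears it (a point fixed in the world has none). Each returns a list of dicts, best first, with "conf" (0 to 1); they miss things now and then, are a little off and sometimes report something else, mostly with a low value. They report only what shows in the picture. A call takes as long as a camera call. They do not tell look-alikes from the thing itself.
- spotter.spot_in(camera, label): "rect" ([left, top, right, bottom] in pixels, round what is visible of it).
- spotter.tip_of(camera, label): "at" ([column, row] in pixels: a listed point, or the origin of a listed thing).
The state is a dict: "t": time; "q": joint angles; "qd": joint speeds; "joint_efforts": joint torques, N m; "eef_pos": TCP position; "ee_rot": TCP orientation; "force": force on the tool from outside, world axes, zero at the start; "moment": the same for the moment, N m; "width": finger opening in m.
Only numpy, scipy, OpenCV 4.12 (cv2) and the standard library are available. Lean on these libraries where they do the work, as an engineer would, in place of code of your own. Each camera call takes 0.05 s, during which the arm holds its last target.

### The job

Put the two yellow oil bottles away in the grey covered crate: stand each one upright in a cell of its own, all the way down on the cell's floor. Four of the six cells are already taken by tins hidden under the sprung flaps, so feel with a bottle or the fingertips for the two that are free. Leave the standing steel spacer tube and the loose wheel bearing on the bench where they are.

Things in the scene. Friction and masses are not known exactly. Their poses are not given: they have to be found in the camera images.
- crate: low grey steel crate, fixed to the bench, 264 x 180 mm, 66 mm high, covered top. Origin: centre of its underside; x its long axis, y its short axis, z up. Six cells, centres at x = -84, 0, 84 mm, y = -42, 42 mm. Each is a 62 mm square opening with straight walls, its floor 60 mm below the crate's top; a bottle standing in it rises 82 mm above the top
- cell1 (a point): centre of the opening at x = -84, y = -42 mm, level with the crate's top. Two bright metal sprung leaves, 30 x 59 mm each, hinged on the cell's -x and +x edges 1.5 mm below the top, shut every opening; shut leaves look the same over full and free cells
- cell2 (a point): centre of the opening at x = -84, y = +42 mm. In a free cell a bottle pushed down opens the leaves with less than about 6 N, goes to the floor, and the leaves then lie against it; pulled out, they spring shut
- cell3 (a point): centre of the opening at x = 0, y = -42 mm. Four of the cells, other ones each time, are full: a round steel tin, 53 mm in diameter and 46 mm high, stands in them, its top 14 mm below the crate's top
- cell4 (a point): centre of the opening at x = 0, y = +42 mm. Over a full cell a bottle's foot stops hard less than 15 mm below the crate's top, and so does a fingertip (less than 20 mm)
- cell5 (a point): centre of the opening at x = +84, y = -42 mm, as the others
- cell6 (a point): centre of the opening at x = +84, y = +42 mm, as the others
- bottle1_mid (a point): one yellow oil dropper bottle with a red spout, upright, 142 mm tall, 0.13 to 0.22 kg: round body 53 mm in diameter up to 85 mm, shoulder to 97 mm, red collar 24 mm in diameter from 97 to 114 mm, then a thin tapered spout. The point is on its axis half-way up, 71 mm above its foot; z runs up the bottle
- bottle2_mid (a point): the other yellow oil dropper bottle with a red spout, upright, 142 mm tall, 0.13 to 0.22 kg: round body 53 mm in diameter up to 85 mm, shoulder to 97 mm, red collar 24 mm in diameter from 97 to 114 mm, then a thin tapered spout. The point is on its axis half-way up, 71 mm above its foot; z runs up the bottle
- spacer_mid (a point): steel axle spacer tube standing on end, 25 mm diameter, 62 mm tall, loose, near the bottles; a bystander. The point is on its axis half-way up
- bearing: steel wheel bearing lying flat, 47 mm in diameter, 14 mm high, loose; a bystander. Origin at the centre of its underside
Not all that is in view belongs to the job. Leave any green look-alike of the part that bears bottle1_mid alone.

How it is judged:
On the way:
1. one oil bottle stands down in a free cell (((z of bottle1_mid in the frame of crate between 0.065 and 0.084 m and x of bottle1_mid in the frame of crate between -0.105 and 0.105 m and y of bottle1_mid in the frame of crate between -0.063 and 0.063 m and angle between bottle1_mid's own z axis and vertical below 0.2 rad) or (z of bottle2_mid in the frame of crate between 0.065 and 0.084 m and x of bottle2_mid in the frame of crate between -0.105 and 0.105 m and y of bottle2_mid in the frame of crate between -0.063 and 0.063 m and angle between bottle2_mid's own z axis and vertical below 0.2 rad))), for 0.2 s.
At the end, for the whole second after the job is handed in: both oil bottles stand upright (within 0.2 rad) in two cells of the crate, each with its foot within 7 mm of the cell's floor, let go and staying there (z of bottle1_mid in the frame of crate between 0.065 and 0.084 m and x of bottle1_mid in the frame of crate between -0.105 and 0.105 m and y of bottle1_mid in the frame of crate between -0.063 and 0.063 m and angle between each of bottle1_mid, bottle2_mid's own z axis and vertical below 0.2 rad and z of bottle2_mid in the frame of crate between 0.065 and 0.084 m and x of bottle2_mid in the frame of crate between -0.105 and 0.105 m and y of bottle2_mid in the frame of crate between -0.063 and 0.063 m); the robot touches nothing.
It fails at once if the spacer tube or the bearing is shifted by more than 40 mm, or the tube is knocked over (distance of any of spacer_mid, bearing from where it was at the start of the episode above 0.04 m or angle between spacer_mid's own z axis and vertical above 0.5 rad).
It also fails if it takes over 61 s, if anything falls off the work surface, if the arm or the gripper's body presses on something with over 40 N, if the wrist force passes 120 N, or if a joint passes its speed limit or range.

## Working session

There is one attempt and no reset: what is moved stays moved. The work goes in short steps, Python scripts to look and compute and a shell command to move; the robot and the scene stay as the last step left them, time stands still between calls to the robot, and variables do not carry over. Pictures are saved under pics/ and viewed, and the job is handed in when it is done.

```bash
ls; mkdir -p pics
python3 - <<'E'
from station import arm, viewer, spotter
import cv2
s=arm.get_state(); print(s, arm.nose_length)
for n in ["scene","top","wrist"]:
    f=viewer.grab_frame(n); cv2.imwrite(f"pics/a_{n}.png",f["pixels"])
    print(n,{k:f[k] for k in f if k!="pixels"})
    for l in ["crate","bottle1_mid","spacer_mid","bearing","cell1"]:
        print(l,[(r["conf"],[round(v) for v in r["rect"]]) for r in spotter.spot_in(n,l)][:4] if l!="cell1" else "", [(r["conf"],[round(v,1) for v in r["at"]]) for r in spotter.tip_of(n,l)][:6])
E
```

```text
pics
{'t': 0.0, 'q': array([-1.00687943e+00,  3.59379952e-01,  1.10173778e-02, -3.25971855e-04,
       -1.22411104e+00, -2.88089481e-01]), 'qd': array([ 4.84926291e-06, -3.28364168e-03, -2.21378485e-03,  8.55336089e-04,
        5.60299397e-04, -7.50263711e-04]), 'joint_efforts': array([ 9.37901241e-04, -5.82718241e+01,  2.93059838e+01,  6.99734196e+00,
        6.71107948e-03, -2.29008247e-04]), 'eef_pos': array([ 0.18365591, -0.64903564,  0.24461346]), 'ee_rot': array([0.10741187, 1.56909127, 1.95392459]), 'force': array([-0.47150124,  0.84085249,  0.8755076 ]), 'moment': array([-0.04981755, -0.01754114, -0.01328963]), 'width': 0.08770189938099864} 0.019
scene {'fx': 393.18885623577955, 'fy': 393.18885623577955, 'cx': 318.90386273625376, 'cy': 198.3388000239054, 'k1': 0.029494428962953317, 'eye': array([0.00534651, 0.89265438, 0.64621126]), 'attitude': array([-2.20854504, -0.01558462, -2.38731837])}
crate [(0.71, [319, 138, 434, 213])] [(0.63, [373.5, 182.5])]
bottle1_mid [(0.85, [296, 206, 319, 264]), (0.6, [174, 255, 214, 316])] [(0.85, [306.1, 229.8]), (0.8, [190.0, 279.3])]
space
[... 705 characters left out ...]
9.6]), (0.78, [288.7, 215.9])]
spacer_mid [(0.75, [374, 142, 437, 239]), (0.51, [316, 172, 323, 185])] [(0.64, [318.8, 177.0])]
bearing [(0.49, [339, 240, 359, 252])] [(0.46, [348.7, 245.8]), (0.42, [419.1, 190.0])]
cell1  [(0.94, [420.0, 189.4]), (0.92, [392.7, 186.0]), (0.87, [389.2, 214.6]), (0.87, [398.0, 161.0]), (0.84, [422.7, 161.9]), (0.63, [417.9, 218.2])]
wrist {'fx': 314.73994466769744, 'fy': 314.73994466769744, 'cx': 316.9806471832418, 'cy': 201.73319644985875, 'k1': -0.05756397176917652, 'eye': array([ 0.11480742, -0.67009559,  0.38502135]), 'attitude': array([2.86988003e+00, 4.51904882e-04, 1.84598016e+00])}
crate [] []
bottle1_mid [] []
spacer_mid [] []
bearing [] []
cell1  []
```

View pics/a_scene.png

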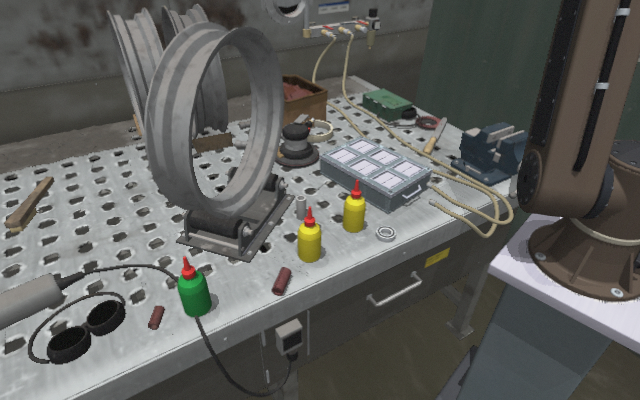

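View pics/a_top.png

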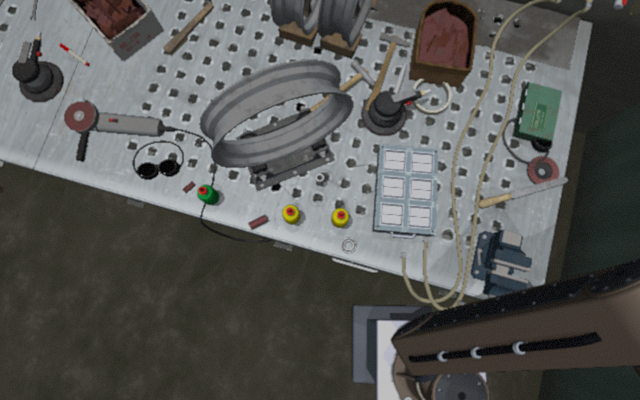

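View pics/a_wrist.png

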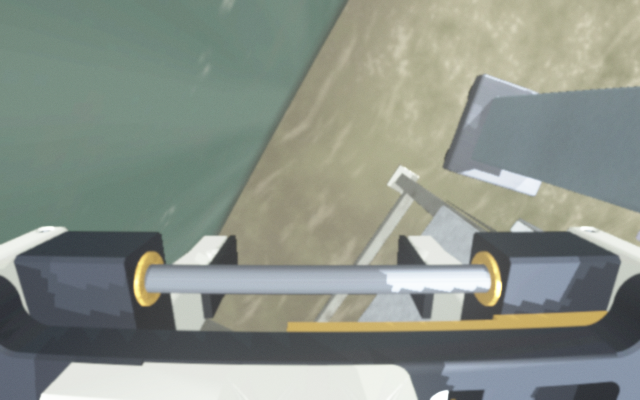

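```bash
cat > h.py <<'E'
import numpy as np, cv2
from scipy.optimize import least_squares
from scipy.spatial.transform import Rotation as R
from station import arm, viewer, spotter
def grab(n,save=None):
    f=viewer.grab_frame(n)
    if save: cv2.imwrite(f"pics/{save}.png",f["pixels"])
    return f
def proj(f,P):
    P=np.atleast_2d(P); Rm=R.from_euler('xyz',f["attitude"]).as_matrix()
    c=(P-f["eye"])@Rm; s=c[:,:2]/c[:,2:]
    s=s*(1+f["k1"]*(s**2).sum(1,keepdims=True))
    return s*[f["fx"],f["fy"]]+[f["cx"],f["cy"]]
def ray(f,px):
    d=(np.array(px)-[f["cx"],f["cy"]])/[f["fx"],f["fy"]]; s=d.copy()
    for _ in range(10): s=d/(1+f["k1"]*(s**2).sum())
    v=R.from_euler('xyz',f["attitude"]).as_matrix()@np.array([*s,1]); return v
def onz(f,px,z):
    v=ray(f,px); return f["eye"]+v*(z-f["eye"][2])/v[2]
def tri(obs,x0=(0.5,0,0.05)):
    r=least_squares(lambda X:np.concatenate([proj(f,X)[0]-p for f,p in obs]),x0); return r.x,np.abs(r.fun).max()
th=np.linspace(0,2*np.pi,40,endpoint=False)
def bottle(x,y,z0=0):
    pts=[]
    for r,z in [(.0265,0),(.0265,.085),(.012,.097),(.012,.114),(.002,.142)]:
        pts.append(np.c_[x+r*np.cos(th),y+r*np.sin(th),np.full(40,z0+z)])
    return np.vstack(pts)
def yellow(f):
    h=cv2.cvtColor(f["pixels"],cv2.COLOR_BGR2HSV)
    return cv2.inRange(h,(22,150,90),(36,255,255))
def blobs(m,a=30):
    n,l,s,c=cv2.connectedComponentsWithStats(m)
    return [(s[i][:5].tolist(),c[i].round(1).tolist()) for i in range(1,n) if s[i][4]>a]
E
python3 - <<'E'
from h import *
F={n:grab(n) for n in ["scene","top"]}
for n in F:
    print(n,"yellow",blobs(yellow(F[n])))
    h=cv2.cvtColor(F[n]["pixels"],cv2.COLOR_BGR2HSV)
    print("red",blobs(cv2.inRange(h,(0,180,120),(8,255,255))|cv2.inRange(h,(174,180,120),(180,255,255)),10))
# bottle rough tri via collar
for a,b in [((306.1,229.8),(288.7,215.9)),]:
    print(tri([(F["scene"],a),(F["top"],b)]))
print("spacer",tri([(F["scene"],(304.6,206.2)),(F["top"],(318.8,177))]))
print("bearing",tri([(F["scene"],(387.4,237.5)),(F["top"],(348.7,245.8))]))
print("crate",tri([(F["scene"],(373.5,182.5)),(F["top"],(400.7,191.7))]))
for p in [(420.0, 189.4),(392.7, 186.0),(389.2, 214.6),(398.0, 161.0),(422.7, 161.9),(417.9, 218.2)]:
    print(p,onz(F["top"],p,.066).round(3))
for p in [(387.5, 177.1),(385.5, 156.9),(366.4, 164.4),(361.8, 147.4),(407.6, 167.7)]:
    print(p,onz(F["scene"],p,.066).round(3))
im=F["top"]["pixels"][125:260,260:460]; cv2.imwrite("pics/b_top.png",cv2.resize(im,None,fx=4,fy=4,interpolation=cv2.INTER_CUBIC))
im=F["scene"]["pixels"][125:260,280:450]; cv2.imwrite("pics/b_scene.png",cv2.resize(im,None,fx=4,fy=4,interpolation=cv2.INTER_CUBIC))
E
```

```text
scene yellow [([343, 195, 22, 37, 649], [353.6, 213.9]), ([298, 223, 23, 39, 756], [309.0, 242.5]), ([426, 248, 23, 19, 158], [437.1, 257.0])]
red [([352, 181, 9, 16, 54], [355.9, 190.4]), ([305, 207, 10, 20, 77], [309.3, 218.8]), ([182, 258, 12, 21, 110], [186.8, 269.5])]
top yellow [([283, 205, 16, 18, 159], [290.6, 214.0]), ([332, 208, 17, 18, 174], [339.5, 217.5])]
red [([623, 0, 4, 5, 14], [624.1, 1.6]), ([60, 44, 8, 7, 19], [63.8, 47.0]), ([199, 187, 7, 7, 31], [202.4, 190.6]), ([287, 208, 6, 7, 27], [289.4, 211.5]), ([338, 212, 7, 7, 27], [340.5, 215.3])]
(array([0.45611118, 0.43340932, 0.08288311]), np.float64(2.647271352909712))
spacer (array([0.57332772, 0.33576198, 0.03335197]), np.float64(2.268901148558996))
bearing (array([ 0.37031028,  0.24357411, -0.00688252]), np.float64(0.3429400060822445))
crate (array([ 0.54198362,  0.07703691, -0.00467557]), np.float64(1.346705368353696))
(420.0, 189.4) [0.539 0.034 0.066]
(392.7, 186.0) [0.548 0.116 0.066]
(389.2, 214.6) [0.46  0.128 0.066]
(398.0, 161.0) [0.627 0.099 0.066]
(422.7, 161.9) [0.625 0.023 0.066]
(417.9, 218.2) [0.451 0.043 0.066]
(387.5, 177.1) [0.469 0.117 0.066]
(385.5, 156.9) [0.535 0.033 0.066]
(366.4, 164.4) [0.549 0.105 0.066]
(361.8, 147.4) [0.619 0.038 0.066]
(407.6, 167.7) [0.457 0.039 0.066]
```

View pics/b_top.png

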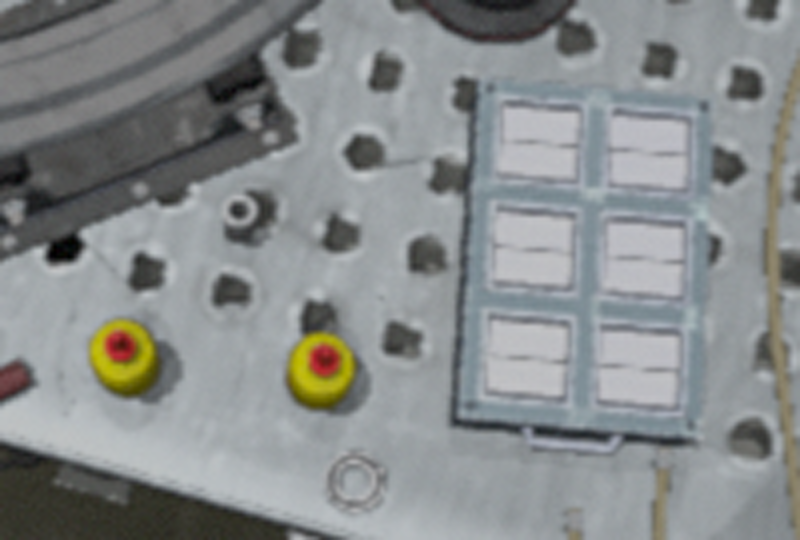

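View pics/b_scene.png

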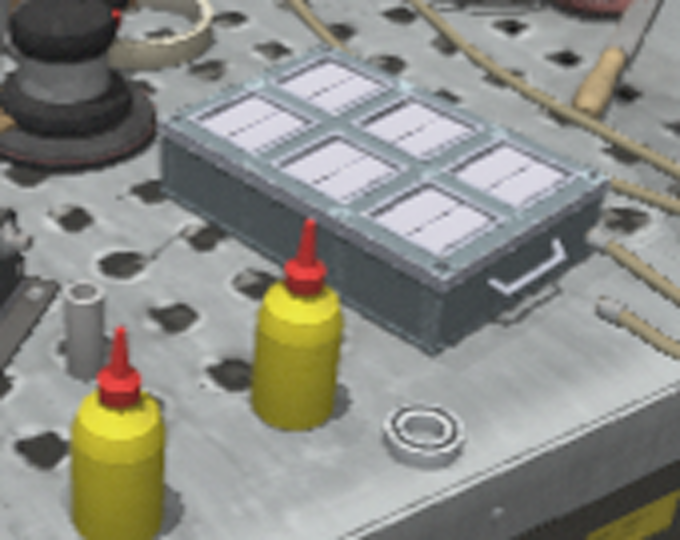

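Run:
```python
from h import *
F={n:grab(n) for n in ["scene","top"]}
C=np.array([(x,y,.0645) for x in(-.084,0,.084) for y in(-.042,.042)])
def cw(p): 
    c,s=np.cos(p[3]),np.sin(p[3]); return np.c_[p[0]+c*C[:,0]-s*C[:,1],p[1]+s*C[:,0]+c*C[:,1],C[:,2]+p[2]]
p=np.array([.54,.075,0,-.145]); obs=[]
for n in F:
    im=F[n]["pixels"].astype(int); m=((im.min(2)>195)).astype(np.uint8)*255
    m=cv2.morphologyEx(m,cv2.MORPH_CLOSE,np.ones((2,2)))
    b=[q for q in blobs(m,60)]
    q=proj(F[n],cw(p))
    for i in range(6):
        # halves may be separate: gather near blobs
        near=[(k[0][4],k[1]) for k in blobs(m,20) if np.hypot(*(np.array(k[1])-q[i]))<10]
        if near:
            c=sum(a*np.array(z) for a,z in near)/sum(a for a,_ in near); obs.append((n,i,c)); print(n,i,q[i].round(1),c.round(1),[a for a,_ in near])
def res(p,os=obs): 
    w=cw(p); return np.concatenate([proj(F[n],w[i])[0]-c for n,i,c in os])
for s in ["scene","top"]:
    r=least_squares(lambda v:res([v[0],v[1],0,v[2]],[o for o in obs if o[0]==s]),p[[0,1,3]]);print(s,r.x,np.abs(r.fun).max())
r=least_squares(res,p); print(r.x,r.fun.round(1))
# bottles
Y={n:blobs(yellow(F[n])) for n in F}
def bb(f,x,y,z):
    P=bottle(x,y,z)[:120]; q=proj(f,P); return np.r_[q.min(0),q.max(0)]
for nm,(si,ti,x0) in {"L":(1,0,(.46,.43)),"R":(0,1,(.46,.28))}.items():
    bs=Y["scene"][si][0]; bt=Y["top"][ti][0]
    o={"scene":np.array([bs[0],bs[1],bs[0]+bs[2],bs[1]+bs[3]])-.0,"top":np.array([bt[0],bt[1],bt[0]+bt[2],bt[1]+bt[3]])}
    g=lambda v:np.concatenate([(bb(F[n],*v)-o[n]+.5)[ [0,2,3] if n=="scene" else [0,1,2,3]] for n in F])
    r=least_squares(g,(*x0,0)); print(nm,r.x.round(4),r.fun.round(1))
    for n in F:
        r=least_squares(lambda v:(bb(F[n],*v,0)-o[n]+.5)[ [0,2,3] if n=="scene" else [0,1,2,3]],x0); print(n,r.x.round(4),r.fun.round(1))
```

```text
scene 0 [407.9 169.9] [408.  169.5] [191]
scene 1 [386.8 180.2] [388.6 180.7] [221]
scene 2 [385.8 157.5] [384.8 157.8] [160]
scene 3 [364.8 166.8] [365.2 168.1] [199]
scene 4 [365.6 146.2] [363.2 147.3] [144]
scene 5 [344.9 154.6] [343.7 156.5] [170]
scene [ 0.53817836  0.07927724 -0.07585813] 0.18413979805552572Traceback (most recent call last):
  File "<stdin>", line 20, in <module>
    return func(*args, **kwargs)
    vector_fun = VectorFunction(
        fun_wrapped,
    ...<6 lines>...
        workers=workers
    )
    self._update_fun()
    ~~~~~~~~~~~~~~~~^^
    self.f = self.fun_wrapped(xp_copy(self.x))
             ~~~~~~~~~~~~~~~~^^^^^^^^^^^^^^^^^
    return np.atleast_1d(self.fun(x))
                         ~~~~~~~~^^^
    return self.f(x, *self.args, **self.kwargs)
           ~~~~~~^^^^^^^^^^^^^^^^^^^^^^^^^^^^^^
  File "<stdin>", line 20, in <lambda>
  File "<stdin>", line 18, in res
ValueError: need at least one array to concatenate
```

```bash
cat > c.py <<'E'
from h import *
F={n:grab(n) for n in ["scene","top"]}
C=np.array([(x,y,.0645) for x in(-.084,0,.084) for y in(-.042,.042)])
def cw(p): 
    c,s=np.cos(p[3]),np.sin(p[3]); return np.c_[p[0]+c*C[:,0]-s*C[:,1],p[1]+s*C[:,0]+c*C[:,1],C[:,2]+p[2]]
p=np.array([.538,.079,0,-.076]); obs=[]
for n in F:
    im=F[n]["pixels"].astype(int); q=proj(F[n],cw(p)); print(n,[im[int(v),int(u)].tolist() for u,v in q])
    for t in (205,195,185,175):
        m=((im.min(2)>t)).astype(np.uint8)*255
        L=[]
        for i in range(6):
            near=[(k[0][4],k[1]) for k in blobs(m,15) if np.hypot(*(np.array(k[1])-q[i]))<9]
            if near:
                c=sum(a*np.array(z) for a,z in near)/sum(a for a,_ in near); L.append((n,i,c)); print(t,n,i,q[i].round(1),c.round(1),[a for a,_ in near])
        if len(L)==6: obs+=L; break
def res(p,os=obs): 
    w=cw(p); return np.concatenate([proj(F[n],w[i])[0]-c for n,i,c in os])
for s in ["scene","top"]:
    r=least_squares(lambda v:res([v[0],v[1],0,v[2]],[o for o in obs if o[0]==s]),p[[0,1,3]]) if any(o[0]==s for o in obs) else None
    if r: print(s,r.x,np.abs(r.fun).max())
r=least_squares(res,p); print(r.x,r.fun.round(1))
Y={n:blobs(yellow(F[n])) for n in F}
def bb(f,x,y,z):
    P=bottle(x,y,z)[:120]; q=proj(f,P); return np.r_[q.min(0),q.max(0)]
for nm,(si,ti,x0) in {"L":(1,0,(.46,.43)),"R":(0,1,(.46,.28))}.items():
    bs=Y["scene"][si][0]; bt=Y["top"][ti][0]
    o={"scene":np.array([bs[0],bs[1],bs[0]+bs[2],bs[1]+bs[3]])-.0,"top":np.array([bt[0],bt[1],bt[0]+bt[2],bt[1]+bt[3]])}
    g=lambda v:np.concatenate([(bb(F[n],*v)-o[n]+.5)[ [0,2,3] if n=="scene" else [0,1,2,3]] for n in F])
    r=least_squares(g,(*x0,0)); print(nm,r.x.round(4),r.fun.round(1))
    for n in F:
        r=least_squares(lambda v:(bb(F[n],*v,0)-o[n]+.5)[ [0,2,3] if n=="scene" else [0,1,2,3]],x0); print(n,r.x.round(4),r.fun.round(1))
E
python3 c.py
```

```text
scene [[227, 216, 217], [213, 197, 199], [185, 172, 173], [225, 215, 216], [226, 216, 217], [214, 198, 202]]
205 scene 0 [408.3 169.6] [406.9 168.4] [81, 78]
205 scene 1 [388.8 180.8] [387.8 179.6] [186]
205 scene 2 [384.8 157.9] [383.7 156.8] [135]
205 scene 3 [365.2 168. ] [364.2 167. ] [165]
205 scene 4 [363.3 147.1] [362.1 146.1] [117]
205 scene 5 [343.7 156.4] [342.9 155.5] [139]
top [[194, 190, 188], [182, 181, 180], [182, 179, 178], [186, 182, 181], [191, 185, 184], [182, 179, 178]]
185 top 0 [417.5 218.1] [419.3 216.6] [105, 105]
185 top 1 [389.4 215.5] [391.1 214.2] [113, 115]
185 top 2 [418.9 190.8] [420.6 189.4] [90, 91]
185 top 3 [391.2 188.3] [392.8 186.9] [104, 105]
185 top 4 [420.2 164.1] [421.8 162.8] [71, 78]
185 top 5 [392.8 161.7] [394.3 160.3] [96, 95]
scene [ 0.54366727  0.07655502 -0.07065724] 0.16631322693137918
top [ 0.54242971  0.0739177  -0.07307707] 0.13799758253594518
[ 0.5438626   0.07424422 -0.00137261 -0.07199364] [ 0.5  0.1  0.3 -0.   0.3  0.1  0.4  0.   0.5  0.2  0.3  0.1 -0.3 -0.4
 -0.1 -0.4 -0.3 -0.4 -0.2 -0.3 -0.4 -0.4 -0.1 -0.2]
L [0.462  0.4245 0.0028] [-0.4  0.9  0.4 -1.6 -2.3  1.4  1.5]
scene [0.4653 0.4221] [-0.6  0.6 -0. ]
top [0.4612 0.4243] [-1.5 -1.8  1.5  1.9]
R [0.4555 0.2757 0.0025] [-0.7  1.3  0.4 -1.1 -2.2  0.8  1.4]
scene [0.4588 0.2726] [-0.9  0.9 -0.1]
top [0.4545 0.2752] [-0.9 -1.7  0.9  1.8]
```

```bash
python3 - <<'E'
from h import *
s=arm.get_state(); M=R.from_euler('xyz',s["ee_rot"]).as_matrix(); print(M.round(3)); print(np.degrees(np.arctan2(M[1,2],M[0,2])), s["eef_pos"])
E
python3 -m handwheel '{"gripper":[0.5,0.5,0.5,0.5,0.5,0.5,0.5,0.5,0.5,0.5,0.5,0.5],"travel":[[0.08,0.1,0.02],[0.16,0.2,0.04],[0.24,0.3,0.06],[0.32,0.4,0.08],[0.4,0.5,0.1],[0.48,0.6,0.1],[0.56,0.7,0.1],[0.62,0.8,0.1],[0.66,0.9,0.1],[0.7,1,0.1],[0.7,1,0.1],[0.7,1,0.1]],"spin":[0,0,0,0,0,0,0,0,0,0,0,0]}'
```

```text
[[-0.    -0.962 -0.272]
 [-0.    -0.272  0.962]
 [-1.     0.    -0.   ]]
105.79951822953413 [ 0.18377956 -0.64948603  0.24556177]
t: 3.0
eef_pos: [0.5271, -0.1612, 0.2958]
ee_rot: [-1.886, 1.57, -0.039]
force: [1.2, -1.1, -0.8]
width: 0.0656
```

```bash
python3 -m handwheel '{"gripper":[0.5,0.5,0.5,0.5,0.5,0.5],"travel":[[0.0,0.1,0],[0,0.2,0],[0,0.3,0],[0,0.4,0],[0,0.44,0],[0,0.44,0]],"spin":[0,0,0,0,0,0]}'
python3 - <<'E'
from h import *
f=grab("wrist","c_wrist1"); print(f["eye"],f["attitude"])
import pickle; pickle.dump(f,open("w1.pkl","wb"))
C=np.array([(x,y,.066) for x in(-.084,0,.084) for y in(-.042,.042)])
c,s=np.cos(-.072),np.sin(-.072)
print(proj(f,np.c_[.5435+c*C[:,0]-s*C[:,1],.0745+s*C[:,0]+c*C[:,1],C[:,2]]).round(0).tolist())
E
```

```text
t: 3.6
eef_pos: [0.5264, 0.0595, 0.2954]
ee_rot: [-0.973, 1.57, 0.877]
force: [0.1, 0.1, 0.4]
width: 0.0658
[0.45744228 0.03856157 0.43484936] [2.86943056e+00 1.63179534e-04 1.84959738e+00]
[[317.0, 114.0], [385.0, 140.0], [293.0, 182.0], [358.0, 205.0], [272.0, 243.0], [334.0, 264.0]]
```

View pics/c_wrist1.png

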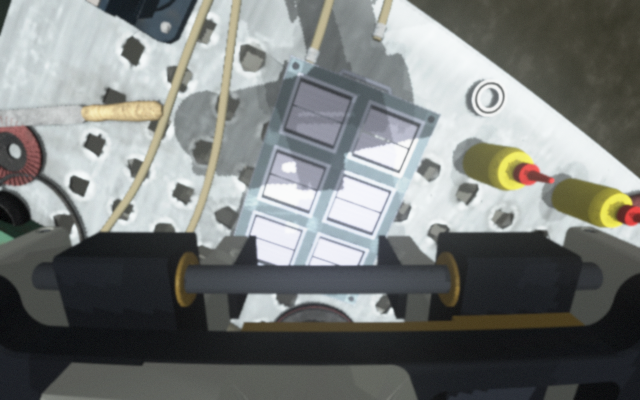

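Run:
```python
import cv2,pickle
f=pickle.load(open("w1.pkl","rb"))
cv2.imwrite("pics/c_crop.png",cv2.resize(f["pixels"][50:245,240:450],None,fx=3.5,fy=3,interpolation=cv2.INTER_CUBIC) if 0 else cv2.resize(f["pixels"][55:245,240:450],None,fx=3,fy=3,interpolation=cv2.INTER_CUBIC))
```

```text
(no output)
```

View pics/c_crop.png

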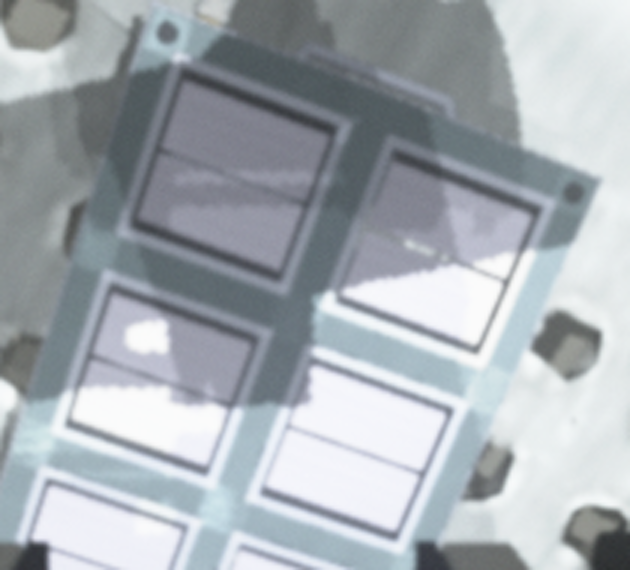

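Run:
```python
from h import *
import pickle
f=pickle.load(open("w1.pkl","rb"))
obs=[(-.084,-.042,318.1,113.8),(-.084,.042,386,139.2),(0,-.042,293.6,182.3),(0,.042,358.8,205.3)]
def g(v):
    c,s=np.cos(v[2]),np.sin(v[2])
    return np.concatenate([proj(f,[v[0]+c*x-s*y,v[1]+s*x+c*y,.0655])[0]-[u,w] for x,y,u,w in obs])
r=least_squares(g,(.5435,.0745,-.072)); print(r.x.round(4),r.fun.round(1))
print(blobs(yellow(f)))
h=cv2.cvtColor(f["pixels"],cv2.COLOR_BGR2HSV)
m=cv2.inRange(h,(0,180,120),(8,255,255))|cv2.inRange(h,(174,180,120),(180,255,255))
print(blobs(m))
for nm,x,y in (("L",.463,.424),("R",.4565,.2745)):
    q=proj(f,bottle(x,y)); print(nm,q[:120].min(0),q[:120].max(0),"tip",proj(f,[x,y,.142]),"collar",proj(f,[x,y,.105]))
for c in (1,4):
  v=m; 
ys,xs=np.where(m[150:200,500:560]>0); k=xs.argmax(); print("tipR",xs.max()+500,ys[k]+150)
```

```text
[ 0.5435  0.0754 -0.0696] [-0.2  0.1 -0.1  0.4  0.3 -0.3  0.1 -0.3]
[([500, 173, 17, 16, 82], [508.8, 182.4]), ([591, 189, 41, 37, 858], [608.8, 207.9])]
[]
L [548.86258657 177.74759841] [634.35330171 232.52352494] tip [[659.1586998 228.2582786]] collar [[629.42529337 217.53308167]]
R [459.85266313 143.56478085] [535.99784692 195.89605297] tip [[547.90918485 184.40479618]] collar [[524.72579789 177.04802031]]Traceback (most recent call last):
  File "<stdin>", line 17, in <module>
ValueError: attempt to get argmax of an empty sequence
```

Run:
```python
from h import *
import pickle
f=pickle.load(open("w1.pkl","rb"))
h=cv2.cvtColor(f["pixels"],cv2.COLOR_BGR2HSV)
m=cv2.inRange(h,(18,100,60),(38,255,255)); m[:, 555:]=0; m[:,:445]=0
m=cv2.morphologyEx(m,cv2.MORPH_OPEN,np.ones((3,3)))
print(blobs(m))
b=max(blobs(m),key=lambda t:t[0][4])[0]
o=np.array([b[0],b[1],b[0]+b[2],b[1]+b[3]])-.5
def bb(x,y):
    q=proj(f,bottle(x,y)[:120]); return np.r_[q.min(0),q.max(0)]
r=least_squares(lambda v:bb(*v)-o,(.4565,.2745)); print(r.x,r.fun.round(1))
r2=r.x
im=f["pixels"].copy()
for p in proj(f,bottle(*r2)): cv2.circle(im,tuple(int(round(t)) for t in p),0,(255,0,0),-1)
cv2.imwrite("pics/d.png",cv2.resize(im[120:240,440:640],None,fx=4,fy=4,interpolation=cv2.INTER_NEAREST))
```

```text
[([486, 146, 46, 44, 1332], [504.6, 166.7]), ([445, 257, 15, 49, 408], [453.3, 285.5]), ([445, 314, 110, 16, 1403], [500.2, 321.3])]
[0.66105984 0.37849109] [ 24.1 -26.1 -20.7  23. ]
```

View pics/d.png

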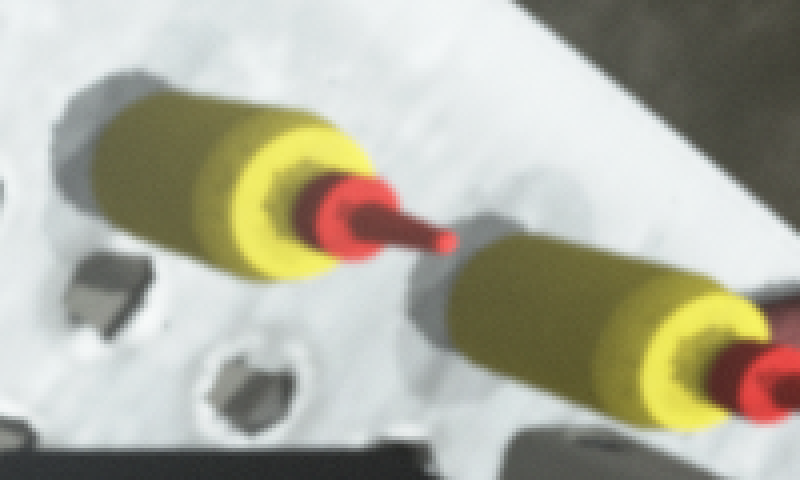

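Run:
```python
from h import *
import pickle
f=pickle.load(open("w1.pkl","rb"))
print(onz(f,(552,180.2),.142),onz(f,(529.2,174.5),.114),"L",onz(f,(633.8,215.7),.114))
for n in("scene","top"):
    g=grab(n); im=g["pixels"]
    for nm,x,y in (("L",.463,.424),("R",.4565,.2745)): print(n,nm,proj(g,[x,y,.142]).round(1),proj(g,[x,y,.105]).round(1))
```

```text
[0.45146637 0.2766718  0.142     ] [0.45259813 0.27166331 0.114     ] L [0.4593198  0.41789363 0.114     ]
scene L [[309.2 205.5]] [[309.2 219.1]]
scene R [[356.3 178.5]] [[355.2 191.5]]
top L [[288.9 207.5]] [[289.7 209.7]]
top R [[341.7 210.6]] [[341.  212.8]]
```

```bash
python3 -m handwheel '{"gripper":[0.5,0.5,0.5,0.5,0.5,0.5],"travel":[[0.0,0.1,0],[0,0.2,-0.03],[0,0.3,-0.06],[0,0.4,-0.06],[0,0.44,-0.06],[0,0.44,-0.06]],"spin":[0,0,0,0,0,0]}'
python3 - <<'E'
from h import *
f=grab("wrist","e_wrist"); print(f["eye"],f["attitude"])
import pickle; pickle.dump(f,open("w2.pkl","wb"))
for nm,x,y in (("L",.459,.419),("R",.4525,.274)): print(nm,proj(f,[[x,y,.142],[x,y,.114],[x,y,0]]).round(1).tolist())
E
```

```text
t: 4.35
eef_pos: [0.5268, 0.2785, 0.2645]
ee_rot: [2.149, 1.57, -2.286]
force: [-1.0, -0.1, -0.5]
width: 0.066
[0.45795717 0.25787624 0.40398958] [2.87064738e+00 9.34404901e-04 1.84707287e+00]
L [[497.8, 170.5], [481.6, 165.3], [437.4, 151.4]]
R [[338.4, 113.6], [336.4, 113.7], [331.0, 114.0]]
```

View pics/e_wrist.png

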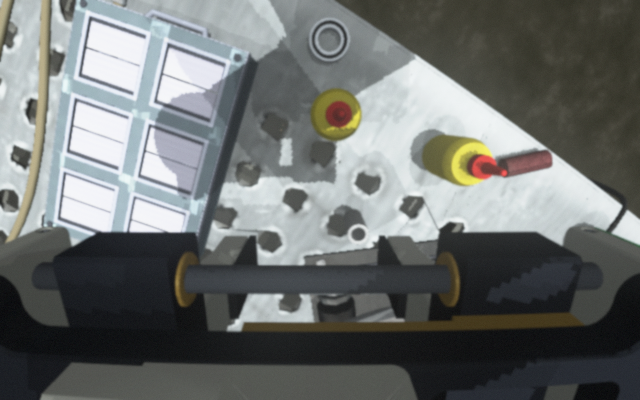

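Run:
```python
from h import *
import pickle
f=pickle.load(open("w2.pkl","rb"))
h=cv2.cvtColor(f["pixels"],cv2.COLOR_BGR2HSV)
m=cv2.inRange(h,(0,150,60),(8,255,255))|cv2.inRange(h,(174,150,60),(180,255,255)); y=cv2.inRange(h,(18,100,60),(38,255,255))
m[200:]=0;y[200:]=0
print(blobs(m),blobs(y))
cv2.imwrite("pics/e2.png",cv2.resize(f["pixels"][70:200,300:520],None,fx=3.6,fy=3.6,interpolation=cv2.INTER_CUBIC))
a=np.vstack(np.where((m|y)[:,300:370]>0)).T[:,::-1]+[300,0]
a=np.array([p for p in a if np.hypot(p[0]-337,p[1]-114)<40]); o=np.r_[a.min(0)-.5,a.max(0)+.5]; print(o)
def bb(x,y):
    q=proj(f,bottle(x,y)[:120]); return np.r_[q.min(0),q.max(0)]
r=least_squares(lambda v:bb(*v)-o,(.4525,.2745)); print(r.x,r.fun.round(1))
```

```text
[([327, 102, 21, 14, 111], [334.7, 106.9]), ([472, 155, 23, 24, 266], [481.1, 165.8])] [([311, 89, 50, 51, 1411], [334.1, 113.8]), ([440, 137, 52, 48, 1523], [460.4, 159.1])]
[310.5  88.5 360.5 139.5]
[0.45301827 0.27505326] [-2.  -2.1  2.   2.4]
```

View pics/e2.png

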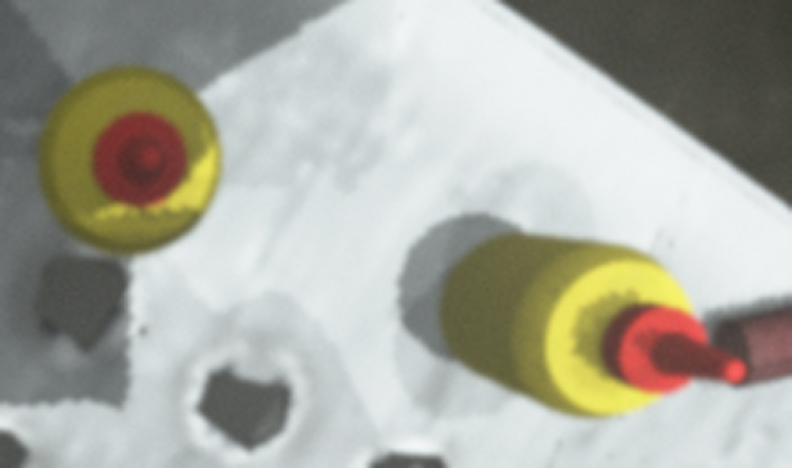

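Run:
```python
from h import *
import pickle
f=pickle.load(open("w1.pkl","rb"));g=pickle.load(open("w2.pkl","rb"))
print("Rtip",tri([(f,(552,180.2)),(g,(341.7,113))]),"Rcol",tri([(f,(529.2,174.5)),(g,(338.9,113.9))]))
print("Lcol",tri([(f,(633.8,215.7)),(g,(483.9,166.7))]), "Ltip z",onz(g,(504.7,173),.142),"Lcol z",onz(g,(483.9,166.7),.114))
print(arm.get_state()["eef_pos"])
```

```text
Rtip (array([0.45137331, 0.27638881, 0.14233239]), np.float64(0.09941592384600995)) Rcol (array([0.45213196, 0.27665531, 0.1070714 ]), np.float64(0.3254789225581476))
Lcol (array([0.45949566, 0.42509779, 0.10793004]), np.float64(0.11592093346729371)) Ltip z [0.45925234 0.42587877 0.142     ] Lcol z [0.45955658 0.42167814 0.114     ]
[0.52672857 0.27701444 0.26470947]
```

```bash
python3 -m handwheel '{"gripper":[0.5,0.5,0.5,0.5,0.5,0.5,0.5,0.5,0.5,-1,-1,-1,-1,-1,-1,-1],"travel":[[-0.08,0,0],[-0.149,0,0],[-0.149,0,-0.05],[-0.149,0,-0.13],[-0.149,0,-0.2],[-0.149,0,-0.26],[-0.149,0,-0.293],[-0.149,0,-0.293],[-0.149,0,-0.293],[-0.149,0,-0.293],[-0.149,0,-0.293],[-0.149,0,-0.293],[-0.149,0,-0.293],[-0.149,0,-0.293],[-0.149,0,-0.293],[-0.149,0,-0.293]],"spin":[0,0,0,0,0,0,0,0,0,0,0,0,0,0,0,0]}' 45
python3 - <<'E'
from h import *
f=grab("scene","f_scene");cv2.imwrite("pics/f_s.png",cv2.resize(f["pixels"][80:280,240:480],None,fx=3,fy=3))
E
```

```text
t: 6.0
eef_pos: [0.452, 0.277, 0.1189]
ee_rot: [-0.871, 1.57, 0.975]
force: [0.5, 0.7, 1.0]
width: 0.0213
```

View pics/f_s.png

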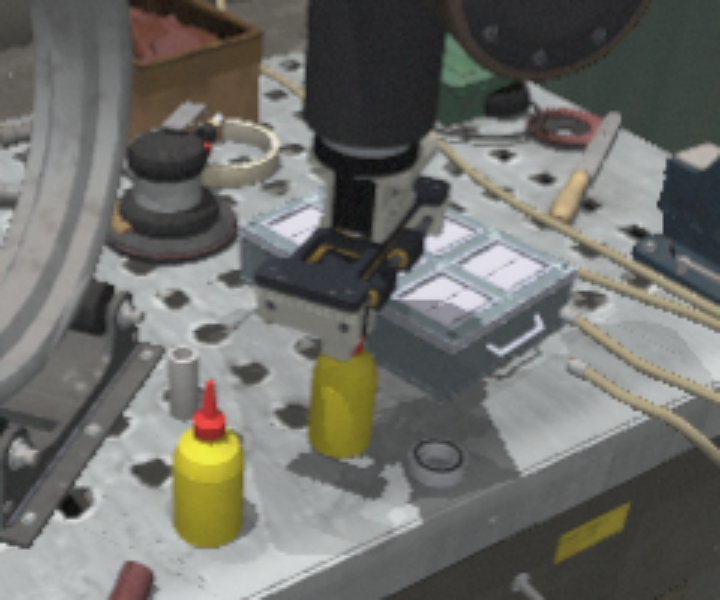

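```bash
python3 -m handwheel '{"gripper":[-1,-1,-1,-1,-1,-1,-1,-1,-1,-1,-1,-1],"travel":[[0,0,0.05],[0,0,0.12],[0,0,0.2],[0,-0.05,0.22],[0.01,-0.13,0.22],[0.02,-0.2,0.22],[0.021,-0.26,0.22],[0.021,-0.307,0.22],[0.021,-0.307,0.22],[0.021,-0.307,0.16],[0.021,-0.307,0.152],[0.021,-0.307,0.152]],"spin":[0,0,0,0,0,0,0,0,0,0,0,0]}'
python3 - <<'E'
from h import *
f=grab("scene","g_scene");cv2.imwrite("pics/g_s.png",cv2.resize(f["pixels"][80:280,260:500],None,fx=3,fy=3))
E
```

```text
t: 7.25
eef_pos: [0.4618, 0.1231, 0.1941]
ee_rot: [1.941, 1.568, -2.495]
force: [0.6, 0.3, -1.7]
width: 0.0216
```

View pics/g_s.png

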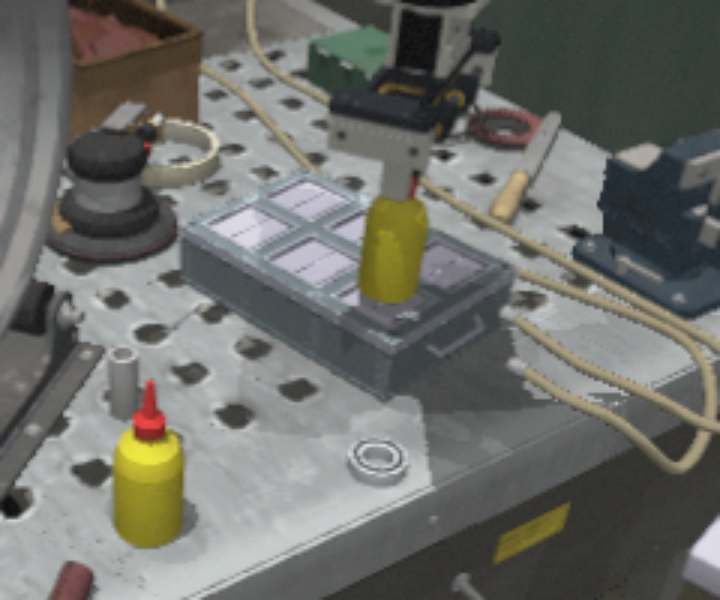

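```bash
python3 -m handwheel '{"gripper":[-1,-1,-1,-1,-1,-1,-1,-1],"travel":[[0,0,-0.01],[0,0,-0.02],[0,0,-0.028],[0,0,-0.034],[0,0,-0.04],[0,0,-0.046],[0,0,-0.052],[0,0,-0.052]],"spin":[0,0,0,0,0,0,0,0]}'
```

```text
t: 8.1
eef_pos: [0.4621, 0.1231, 0.1683]
ee_rot: [1.737, 1.57, -2.7]
force: [0.3, 0.2, -1.2]
width: 0.0209
```

```bash
python3 -m handwheel '{"gripper":[-1,-1,-1,-1,-1],"travel":[[0,0,-0.006],[0,0,-0.012],[0,0,-0.018],[0,0,-0.024],[0,0,-0.024]],"spin":[0,0,0,0,0]}'
python3 - <<'E'
from h import *
f=grab("scene","h_scene");cv2.imwrite("pics/h_s.png",cv2.resize(f["pixels"][80:280,260:500],None,fx=3,fy=3))
E
```

```text
t: 8.6
eef_pos: [0.4621, 0.1231, 0.1563]
ee_rot: [1.785, 1.57, -2.652]
force: [0.4, 0.0, -2.6]
width: 0.0211
```

View pics/h_s.png

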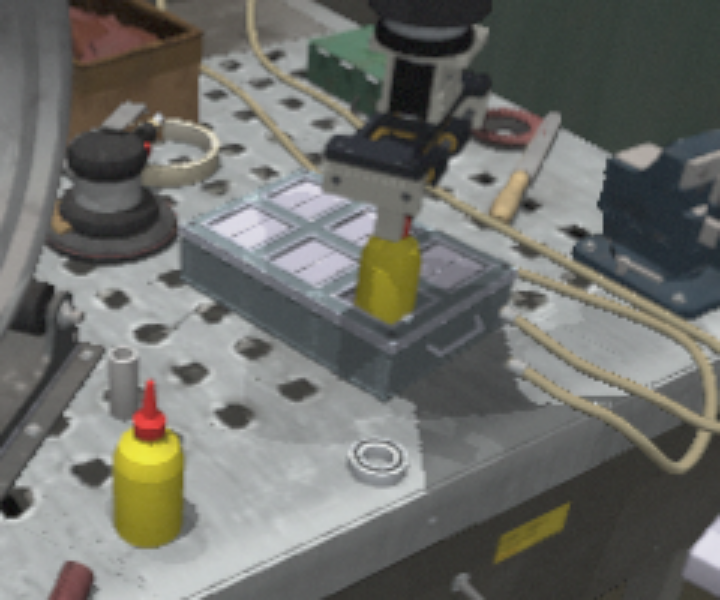

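```bash
python3 -m handwheel '{"gripper":[-1,-1,-1,-1,-1,-1,-1],"travel":[[0,0,-0.012],[0,0,-0.024],[0,0,-0.036],[0,0,-0.048],[0,0,-0.058],[0,0,-0.062],[0,0,-0.062]],"spin":[0,0,0,0,0,0,0]}'
```

```text
t: 9.35
eef_pos: [0.4622, 0.1231, 0.1254]
ee_rot: [1.926, 1.57, -2.511]
force: [-0.1, 1.1, -1.3]
width: 0.0216
```

```bash
python3 -m handwheel '{"gripper":[-1,-1],"travel":[[0,0,-0.003],[0,0,-0.003]],"spin":[0,0]}'; python3 -m handwheel '{"gripper":[0.5,0.5,0.5,0.5,0.5,0.5,0.5,0.5,0.5],"travel":[[0,0,0],[0,0,0],[0,0,0],[0,0,0],[0,0,0.04],[0,0,0.1],[0,0,0.18],[0,0,0.24],[0,0,0.24]],"spin":[0,0,0,0,0,0,0,0,0]}'
python3 - <<'E'
from h import *
F={n:grab(n,"i_"+n) for n in("scene","top")};f=F["scene"];cv2.imwrite("pics/i_s.png",cv2.resize(f["pixels"][80:280,260:500],None,fx=3,fy=3))
print(proj(f,[[.4622,.1231,.148],[.4622,.1231,.066]]).round(1))
E
```

```text
t: 9.55
eef_pos: [0.4629, 0.1234, 0.1249]
ee_rot: [-1.576, 1.57, 0.271]
force: [-1.1, -1.9, 2.7]
width: 0.0213
t: 10.45
eef_pos: [0.4644, 0.1243, 0.2488]
ee_rot: [-1.346, 1.563, 0.502]
force: [-0.5, -0.1, -0.2]
width: 0.0656
[[392.2 152.1]
 [388.3 179. ]]
```

View pics/i_s.png

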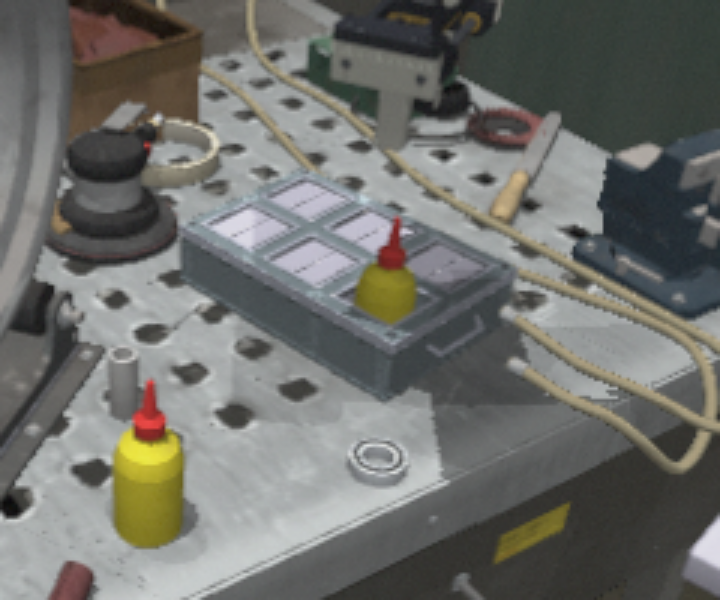

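```bash
python3 -m handwheel '{"gripper":[0.5,0.5,0.5,0.5,0.5,0.5,0.5,0.5,0.5,0.5],"travel":[[0,0.08,0],[0,0.17,0],[0,0.26,0],[0,0.35,0],[-0.002,0.44,0],[-0.004,0.53,0],[-0.006,0.59,0],[-0.006,0.604,0],[-0.006,0.604,-0.05],[-0.006,0.604,-0.05]],"spin":[0,0,0,0,0,0,0,0,0,0]}'
python3 - <<'E'
from h import *
print(arm.get_state()["eef_pos"])
f=grab("wrist","j_w"); g=grab("scene","j_scene");cv2.imwrite("pics/j_s.png",cv2.resize(g["pixels"][120:280,220:460],None,fx=3,fy=3))
print(proj(f,[[.4595,.4255,.142],[.4595,.4255,.1]]).round(1))
E
```

```text
t: 11.55
eef_pos: [0.4577, 0.4235, 0.2147]
ee_rot: [2.16, 1.563, -2.277]
force: [0.1, -0.8, -0.7]
width: 0.0657
[0.4577029  0.42346336 0.21473849]
[[321.2 222.8]
 [320.8 206.5]]
```

View pics/j_w.png

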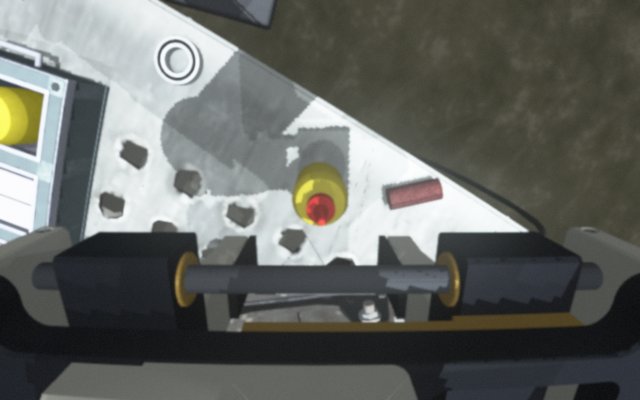

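View pics/j_s.png

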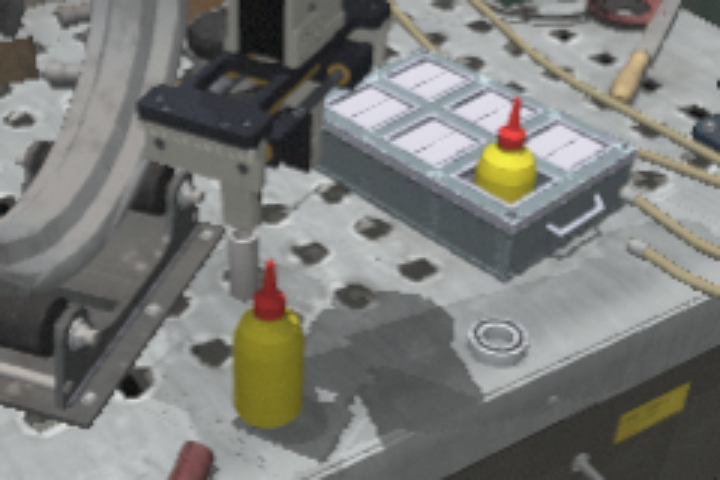

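```bash
python3 -m handwheel '{"gripper":[0.5,0.5,0.5,0.5],"travel":[[0.002,0.003,-0.05],[0.002,0.003,-0.1],[0.002,0.003,-0.1],[0.002,0.003,-0.1]],"spin":[0,0,0,0]}'
```

```text
t: 12.05
eef_pos: [0.4609, 0.4266, 0.1705]
ee_rot: [-2.066, 1.57, -0.219]
force: [0.5, 0.3, -0.0]
width: 0.0661
```

Now to TCP z ≈ 0.1185: −0.052.

```bash
python3 -m handwheel '{"gripper":[0.5,0.5,0.5,0.5,0.5,-1,-1,-1,-1,-1,-1,-1,-1],"travel":[[-0.002,-0.002,-0.03],[-0.002,-0.002,-0.06],[-0.002,-0.002,-0.09],[-0.002,-0.002,-0.104],[-0.002,-0.002,-0.104],[-0.002,-0.002,-0.104],[-0.002,-0.002,-0.104],[-0.002,-0.002,-0.104],[-0.002,-0.002,-0.104],[-0.002,-0.002,-0.104],[-0.002,-0.002,-0.104],[-0.002,-0.002,-0.104],[-0.002,-0.002,-0.104]],"spin":[0,0,0,0,0,0,0,0,0,0,0,0,0]}' 45
```

```text
t: 13.35
eef_pos: [0.4595, 0.426, 0.1174]
ee_rot: [-0.701, 1.57, 1.146]
force: [-0.9, 1.1, -0.3]
width: 0.0215
```

```bash
python3 -m handwheel '{"gripper":[-1,-1,-1,-1,-1,-1,-1,-1,-1,-1,-1,-1,-1,-1,-1],"travel":[[0,0,0.05],[0,0,0.12],[0,0,0.2],[0,-0.06,0.22],[0,-0.14,0.22],[0,-0.22,0.22],[0,-0.3,0.22],[0.05,-0.38,0.22],[0.1,-0.45,0.22],[0.15,-0.53,0.22],[0.174,-0.6,0.22],[0.174,-0.617,0.22],[0.174,-0.617,0.18],[0.174,-0.617,0.155],[0.174,-0.617,0.155]],"spin":[0,0,0,0,0,0,0,0,0,0,0,0,0,0,0]}'
python3 - <<'E'
from h import *
f=grab("scene","k_scene");cv2.imwrite("pics/k_s.png",cv2.resize(f["pixels"][80:280,260:500],None,fx=3,fy=3))
E
```

```text
t: 14.85
eef_pos: [0.5448, 0.1169, 0.1925]
ee_rot: [1.691, 1.566, -2.746]
force: [-0.5, -0.1, -1.9]
width: 0.0215
```

View pics/k_s.png

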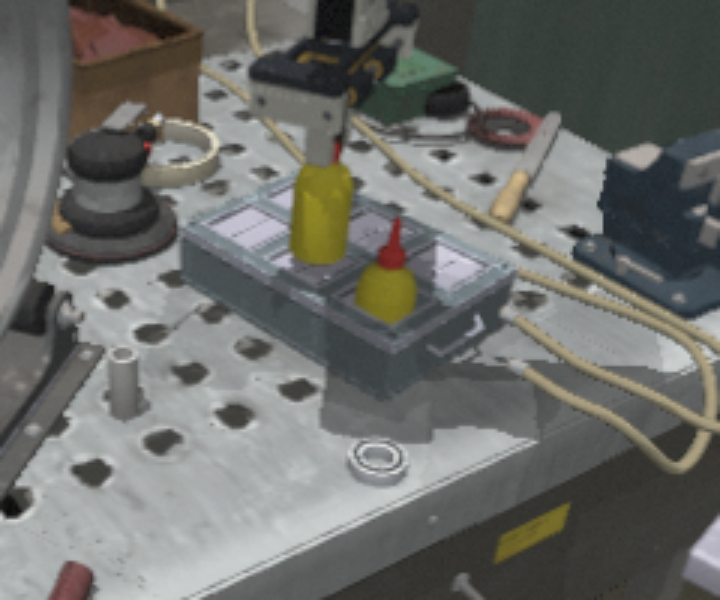

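```bash
python3 -m handwheel '{"gripper":[-1,-1,-1,-1,-1,-1,-1,-1],"travel":[[0,0,-0.01],[0,0,-0.02],[0,0,-0.028],[0,0,-0.034],[0,0,-0.04],[0,0,-0.046],[0,0,-0.051],[0,0,-0.051]],"spin":[0,0,0,0,0,0,0,0]}'
```

```text
t: 15.7
eef_pos: [0.5516, 0.1188, 0.1784]
ee_rot: [-1.632, 1.556, 0.218]
force: [-11.7, 0.4, 48.5]
width: 0.0212
```

```bash
python3 -m handwheel '{"gripper":[-1,-1,-1],"travel":[[0,0,0.025],[0,0,0.051],[0,0,0.051]],"spin":[0,0,0]}'
python3 - <<'E'
from h import *
f=grab("scene","l_scene");cv2.imwrite("pics/l_s.png",cv2.resize(f["pixels"][80:280,260:500],None,fx=3,fy=3))
g=grab("wrist","l_w"); s=arm.get_state(); print(s["eef_pos"],R.from_euler('xyz',s["ee_rot"]).as_matrix()[:,0])
E
```

```text
t: 16.0
eef_pos: [0.5472, 0.1176, 0.1965]
ee_rot: [-1.445, 1.568, 0.402]
force: [0.3, 0.2, -2.9]
width: 0.0212
[0.54619199 0.11723152 0.19430768] [-6.20806938e-04 -4.81965919e-05 -9.99999806e-01]
```

View pics/l_s.png

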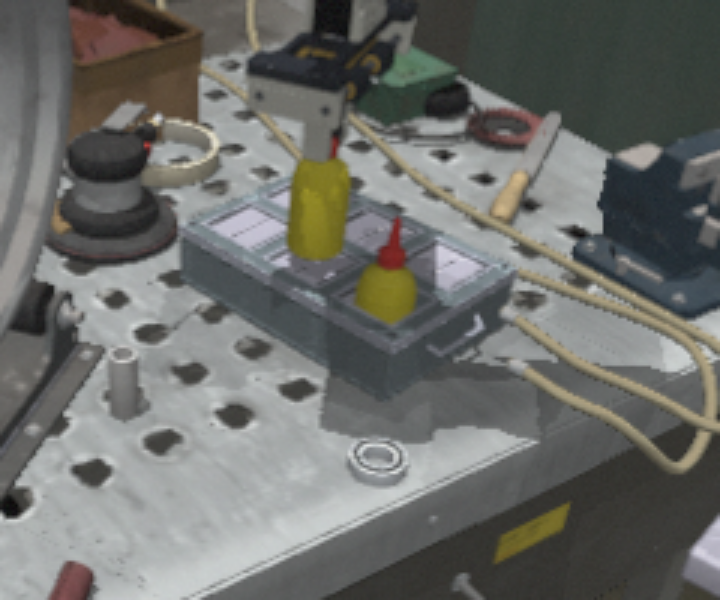

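View pics/l_w.png

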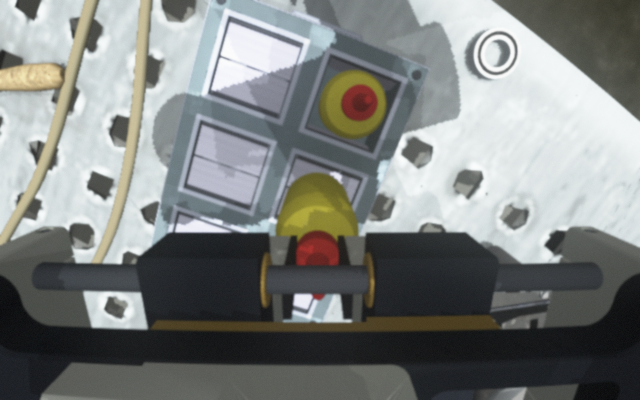

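```bash
python3 -m handwheel '{"gripper":[-1,-1,-1,-1,-1,-1,-1,-1,-1,-1,-1,-1,-1],"travel":[[0,0,0.02],[-0.005,-0.08,0.02],[-0.011,-0.15,0.02],[-0.011,-0.168,0.02],[-0.011,-0.168,0.02],[-0.011,-0.168,0],[-0.011,-0.168,-0.01],[-0.011,-0.168,-0.02],[-0.011,-0.168,-0.026],[-0.011,-0.168,-0.032],[-0.011,-0.168,-0.036],[-0.011,-0.168,-0.04],[-0.011,-0.168,-0.04]],"spin":[0,0,0,0,0,0,0,0,0,0,0,0,0]}'
```

```text
t: 17.4
eef_pos: [0.5429, 0.0337, 0.1783]
ee_rot: [-1.794, 1.565, 0.054]
force: [-5.6, 0.8, 19.4]
width: 0.0214
```

```bash
python3 -m handwheel '{"gripper":[-1,-1,-1,-1,-1,-1,-1,-1,-1,-1,-1,-1,-1],"travel":[[0,0,0.03],[0,0,0.06],[0.07,-0.005,0.06],[0.14,-0.012,0.06],[0.168,-0.012,0.06],[0.168,-0.012,0.06],[0.168,-0.012,0.04],[0.168,-0.012,0.03],[0.168,-0.012,0.02],[0.168,-0.012,0.012],[0.168,-0.012,0.006],[0.168,-0.012,0],[0.168,-0.012,0]],"spin":[0,0,0,0,0,0,0,0,0,0,0,0,0]}'
```

```text
t: 18.7
eef_pos: [0.6265, 0.0273, 0.1784]
ee_rot: [-1.861, 1.566, -0.013]
force: [-5.4, -0.4, 15.6]
width: 0.0216
```

```bash
python3 -m handwheel '{"gripper":[-1,-1,-1,-1,-1,-1,-1,-1,-1,-1,-1,-1,-1],"travel":[[0,0,0.03],[0,0,0.06],[0.005,0.07,0.06],[0.012,0.14,0.06],[0.012,0.168,0.06],[0.012,0.168,0.06],[0.012,0.168,0.04],[0.012,0.168,0.03],[0.012,0.168,0.02],[0.012,0.168,0.012],[0.012,0.168,0.006],[0.012,0.168,0],[0.012,0.168,0]],"spin":[0,0,0,0,0,0,0,0,0,0,0,0,0]}'
```

```text
t: 20.0
eef_pos: [0.6308, 0.1111, 0.1745]
ee_rot: [1.587, 1.57, -2.85]
force: [0.4, -0.2, -1.2]
width: 0.0214
```

```bash
python3 -m handwheel '{"gripper":[-1,-1,-1,-1,-1,-1,-1,-1,-1,-1],"travel":[[0,0,-0.012],[0,0,-0.024],[0,0,-0.036],[0,0,-0.048],[0,0,-0.06],[0,0,-0.072],[0,0,-0.084],[0,0,-0.094],[0,0,-0.098],[0,0,-0.098]],"spin":[0,0,0,0,0,0,0,0,0,0]}'
python3 - <<'E'
from h import *
f=grab("scene","m_scene");cv2.imwrite("pics/m_s.png",cv2.resize(f["pixels"][80:280,260:500],None,fx=3,fy=3))
E
```

```text
t: 21.0
eef_pos: [0.6307, 0.1112, 0.1254]
ee_rot: [1.666, 1.57, -2.771]
force: [-0.1, 0.3, -2.6]
width: 0.0213
```

View pics/m_s.png

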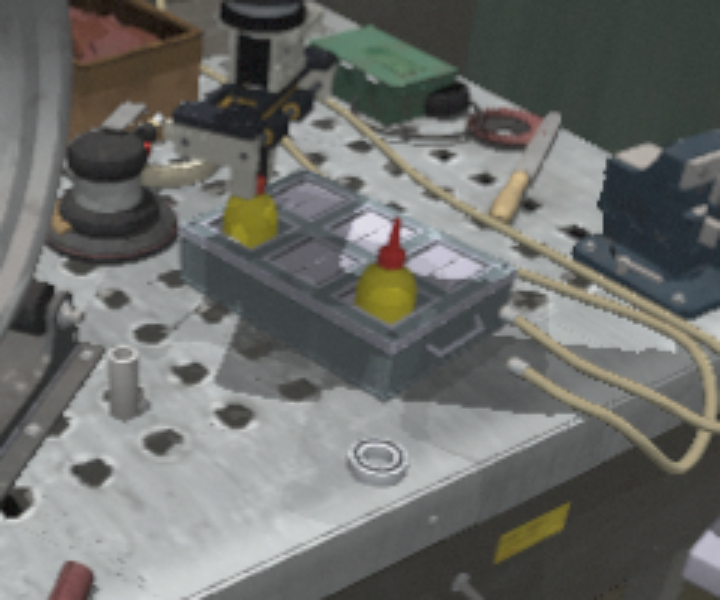

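Still hanging; a few mm further until the floor is felt.

```bash
python3 -m handwheel '{"gripper":[-1,-1,-1],"travel":[[0,0,-0.004],[0,0,-0.007],[0,0,-0.007]],"spin":[0,0,0]}'
```

```text
t: 21.35
eef_pos: [0.6317, 0.1114, 0.1235]
ee_rot: [-1.718, 1.569, 0.129]
force: [-1.0, -0.8, 4.3]
width: 0.0215
```

Floor contact (+4.3 N at the expected height). Release and retreat.

```bash
python3 -m handwheel '{"gripper":[0.5,0.5,0.5,0.5,0.5,0.5,0.5,0.5,0.5,0.5,0.5],"travel":[[0,0,0],[0,0,0],[0,0,0],[0,0,0],[0,0,0.04],[0,0,0.1],[0,0,0.18],[0,0,0.26],[0,0,0.32],[0,0,0.32],[0,0,0.32]],"spin":[0,0,0,0,0,0,0,0,0,0,0]}'
python3 - <<'E'
from h import *
F={n:grab(n,"n_"+n) for n in("scene","wrist")};f=F["scene"];cv2.imwrite("pics/n_s.png",cv2.resize(f["pixels"][80:280,260:500],None,fx=3,fy=3))
print(proj(f,[[.4622,.1231,.148],[.631,.1113,.148],[.631,.1113,.155]]).round(1))
E
```

```text
t: 22.45
eef_pos: [0.6309, 0.1115, 0.2828]
ee_rot: [-1.075, 1.569, 0.772]
force: [-1.2, 0.4, -0.6]
width: 0.0658
[[392.2 152.1]
 [344.4 129.3]
 [344.6 127. ]]
```

View pics/n_s.png

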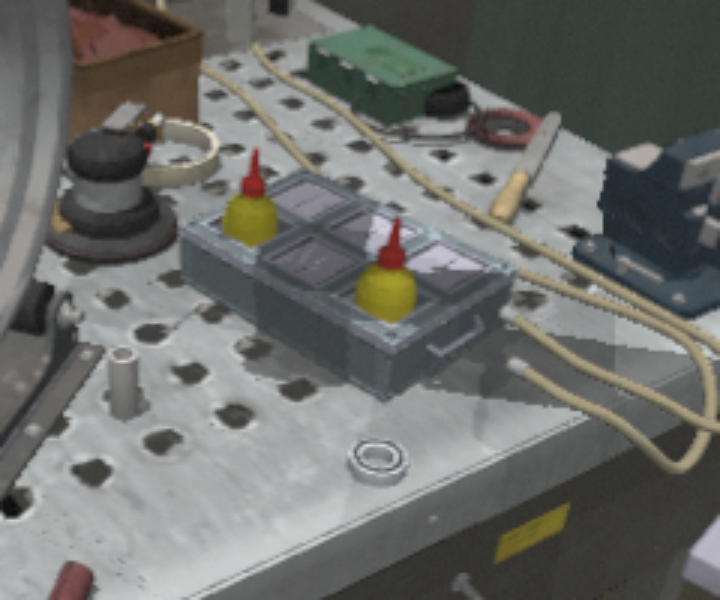

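View pics/n_wrist.png

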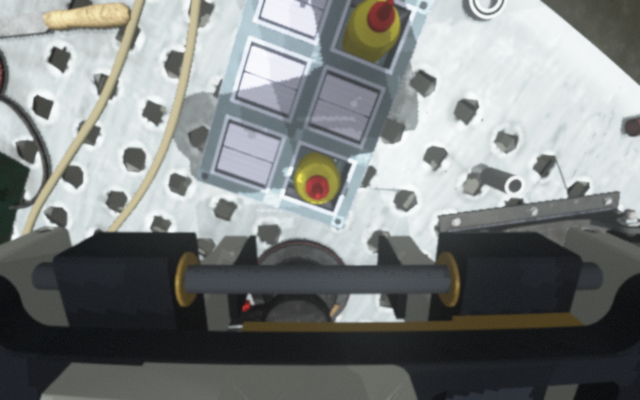

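```bash
python3 -c "
from station import arm; print(arm.get_state()['eef_pos']); print(arm.job_done())"
```

```text
[0.63030618 0.11117192 0.28100858]
the job is handed in; nothing more can be done
None
```

Both yellow bottles are standing in the crate, one in cell 2 and one in cell 6, and the job was handed in at about 22.5 s of the 61 s allowed.

- **Finding the free cells:** I probed with a bottle in the gripper. Cells 3, 4 and 5 stopped it hard about 5 mm below the crate's top. The highest force was 48 N at the wrist, in cell 4, with smaller steps after that. Cells 2 and 6 let the bottle through with almost no resistance. Cell 1 was not probed.
- **Bottles on the floor:** I felt the floor at the expected height in both cells (+2.7 N in cell 2, +4.3 N in cell 6). After letting go, both spout tips in the scene image were within 1 pixel of where bottles standing on the floor should show, and both look upright.
- **Bystanders and gripper:** In the last images the spacer tube is still standing and the bearing looks to be where it was. I judged that by eye and did not measure it. The gripper is open and well above everything.
- **What disagreed:** The fixed cameras put the bottles up to about 7 mm from where the wrist camera did, so I used the two wrist views. Those put the spout tip of the first bottle at 142 mm, as stated, but the collar tops at about 107 mm instead of 114 mm.

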